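# Flip the rack status tags

### The job

Each of the four tube racks on the mat has a hinged flip tag standing in front of it, on the robot's side. With a fingertip, gently push over whichever tags are wrong, so that only the racks with a tube in all five holes show the round-disc face up (tag leaning towards its rack), and a rack with any open hole shows the bar face up (tag leaning towards the robot). Only push the tags, never force or squeeze them, and leave the racks and everything else standing where they are.

Things in the scene. Friction and masses are not known exactly. Their poses are not given: they have to be found in the camera images.
- mat: Fixed black bench mat, 300 x 470 x 4 mm, origin: centre of its underside, x towards the racks, y along the rows. The four tag stands form a row along y, 110 mm apart, in any order; the four racks, in any order, a second row beyond it. A tag belongs to the rack about 140 mm from it along x. Each stand is fixed (base plate 50 x 60 x 7 mm).
- hinge_a (a point): Middle of the hinge line of flip tag a, 22 mm above the table; it is on the fixed stand and does not move with the tag. Axes: x level towards the rack (away from the robot), y along the hinge, z up. The white tag: a plate 42 mm wide along y, 4 mm thick, reaching 65 mm from the hinge line; leaning fully, its free edge is 37 mm sideways and 76 mm above the table, upright 87 mm.
- tag_a (a joint): Lean of flip tag a, rad: 0 upright; +0.6 (stop) leaning to its rack, face with the round dark disc up: 'full'; -0.6 (stop) leaning to the robot, face with the straight dark bar up: 'not full'. About 40 g, free hinge: under 1 N sideways at the free edge turns it, and once 0.2 rad past upright it falls to the other stop by itself.
- hinge_b (a point): Middle of the hinge line of flip tag b, 22 mm above the table; it is on the fixed stand and does not move with the tag. Axes: x level towards the rack (away from the robot), y along the hinge, z up. The white tag: a plate 42 mm wide along y, 4 mm thick, reaching 65 mm from the hinge line; leaning fully, its free edge is 37 mm sideways and 76 mm above the table, upright 87 mm.
- tag_b (a joint): Lean of flip tag b, rad: 0 upright; +0.6 (stop) leaning to its rack, face with the round dark disc up: 'full'; -0.6 (stop) leaning to the robot, face with the straight dark bar up: 'not full'. About 40 g, free hinge: under 1 N sideways at the free edge turns it, and once 0.2 rad past upright it falls to the other stop by itself.
- hinge_c (a point): Middle of the hinge line of flip tag c, 22 mm above the table; it is on the fixed stand and does not move with the tag. Axes: x level towards the rack (away from the robot), y along the hinge, z up. The white tag: a plate 42 mm wide along y, 4 mm thick, reaching 65 mm from the hinge line; leaning fully, its free edge is 37 mm sideways and 76 mm above the table, upright 87 mm.
- tag_c (a joint): Lean of flip tag c, rad: 0 upright; +0.6 (stop) leaning to its rack, face with the round dark disc up: 'full'; -0.6 (stop) leaning to the robot, face with the straight dark bar up: 'not full'. About 40 g, free hinge: under 1 N sideways at the free edge turns it, and once 0.2 rad past upright it falls to the other stop by itself.
- hinge_d (a point): Middle of the hinge line of flip tag d, 22 mm above the table; it is on the fixed stand and does not move with the tag. Axes: x level towards the rack (away from the robot), y along the hinge, z up. The white tag: a plate 42 mm wide along y, 4 mm thick, reaching 65 mm from the hinge line; leaning fully, its free edge is 37 mm sideways and 76 mm above the table, upright 87 mm.
- tag_d (a joint): Lean of flip tag d, rad: 0 upright; +0.6 (stop) leaning to its rack, face with the round dark disc up: 'full'; -0.6 (stop) leaning to the robot, face with the straight dark bar up: 'not full'. About 40 g, free hinge: under 1 N sideways at the free edge turns it, and once 0.2 rad past upright it falls to the other stop by itself.
- rack_1: Loose grey tube rack, 26 x 94 x 52 mm, FULL: a capped tube in each of its five holes. White-capped tubes rise to 78 mm above its underside. Origin: centre of its underside, on the mat; y along its row of holes.
- rack_2: Loose grey tube rack, 26 x 94 x 52 mm, FULL: a capped tube in each of its five holes. White-capped tubes rise to 78 mm above its underside. Origin: centre of its underside, on the mat; y along its row of holes.
- rack_3: Loose grey tube rack, 26 x 94 x 52 mm, FULL: a capped tube in each of its five holes. White-capped tubes rise to 78 mm above its underside. Origin: centre of its underside, on the mat; y along its row of holes.
- rack_4: Loose grey tube rack, 26 x 94 x 52 mm, NOT full: tubes in three of its five holes, two dark open holes. White-capped tubes rise to 78 mm above its underside. Origin: centre of its underside, on the mat; y along its row of holes.
- cup_1: Small white sample cup, 31 mm across, 34 mm tall, loose, standing between two tags; to be left alone. Origin: centre of its underside.
- cup_2: Small white sample cup, 31 mm across, 34 mm tall, loose, standing between two tags; to be left alone. Origin: centre of its underside.
- bottle: Amber reagent bottle, 48 mm across, 100 mm tall, loose, left of the mat; to be left alone. Origin: centre of its underside.
- tip_box: Box of pipette tips, 85 x 120 x 56 mm, loose, right of the mat; to be left alone. Origin: centre of its underside.
- timer: Small bench timer, 60 x 60 x 25 mm, loose, left of the mat; to be left alone. Origin: centre of its underside.
- beaker: White beaker, 64 mm across, 70 mm tall, loose, right of the mat; to be left alone. Origin: centre of its underside.
Things that resemble listed ones, but are neither listed nor needed, are in the scene too. What is shaped like the rack_3 but purple is not meant.

How it is judged:
By the outcome, as a careful person would: the job done as asked, in the order asked, and still so for the second after the job is handed in, with the robot touching nothing.
It also fails if it takes over 64 s, if anything falls off the work surface, if the arm or the gripper's body presses on something with over 40 N, if the wrist force passes 120 N, or if a joint passes its speed limit or range.

### The arm

A 6-joint arm with a two-finger parallel gripper is mounted at the origin on the work surface. World frame = base frame: x ahead of the robot, y to its left, z up, the work surface at z = 0. Lengths are in m, angles in rad, forces in N, time in s.
With the tool pointing down it reaches from about 0.375 to 0.925 m from the base axis. Payload 5.7 kg.
Tool frame: the origin (TCP) lies midway between the tips of the shut fingers; the grasp point (between the pads) lies 19 mm behind it (manip.pinch_z is the distance from the TCP to the grasp point, in m); y points along the fingers, x is the direction in which the jaws open and shut, and the axes are right-handed (so a half turn about y gives the same grasp; the last joint's range is limited). The gripper opens to 88 mm and grips with 3 to 60 N. Pads are 20 mm wide; open, the fingers measure 115 mm over their backs; the gripper's body (75 mm by 178 mm) begins 61 mm behind the grasp point.
Start: joints at [1.217, 0.359, 1.51, -0, 1.272, -0.115], TCP at [0.142, 0.583, 0.223] pointing down, gripper open.
Joint ranges: [-2.97, 2.97], [-1.01, 2.36], [0.21, 2.38], [-0.96, 4.11], [0.2, 2.71], [-2.98, 2.98]. Speed limits (rad/s): [2.39, 2.39, 3.14, 3.14, 3.14, 3.14].

### API

Orientations are given as [roll, pitch, yaw] about the fixed x, y, z axes, in that order (R = Rz(yaw) Ry(pitch) Rx(roll)).
In Python, from rig import manip gives the robot as it stands.
- The arm moves only by the tool drive_tool, never from a script. Its argument "targets" is a list of rows, each a list of 3 entries, a list of its own where there are three numbers: the finger opening in mm, from 0 to 87.8, then the shift along the world's x, y, z in mm, then the turn about the world's z in degrees. In form: [[hand, [x, y, z], spin], ...]. A call has 1 to 5 rows; each row shifts and turns the commanded pose from where the row before left it; what a row does not reach is not made up. A row lasts 1/12 s, in which the tool goes at most 41.7 mm and 7.16 degrees, less where a joint would pass 70% of its speed; a pose out of reach is approached as far as the arm can. A call is refused whole if a number of a shift passes 41.7 or a number of a turn 7.16, either way. A call with a gripper value outside its range is refused whole. The fingers move at their own pace and stop on an object; "newtons" is the grip in N (left out, the last holds). Time passes only in rows, so rows that do not move let the fingers close. It gives the time, the measured TCP pose, the force and the opening at its end, in the units of the state.
- manip.read_state(): the state, without advancing time (a new reading comes with each control period).
- manip.read_camera(name): name is "scene" or "top"; returns the picture (400x640x3 uint8, red, green, blue); there is no depth.
- manip.camera_info(name): a dict with "K" (3x3 intrinsics, pixels), "rvec" (rotation vector, rad) and "tvec" (3), from world to camera coordinates, as OpenCV has them. Camera axes: x right, y down, z forward; pixel columns grow to the right and rows downward; lengths in m; the calibration is good to about 2 mm. A picture is of the moment at which its call begins. camera_info takes no time and is no camera call.
- manip.close_job(): hands the job in, once; it reports no verdict.
The state is a dict: "t": time; "joint_pos": joint angles; "dq": joint speeds; "joint_efforts": joint torques, N m; "tool_pos": TCP position; "orientation": TCP orientation; "ft_force": force on the tool from outside, world axes, zero at the start; "ft_torque": the same for the moment, N m; "opening": finger opening in m.
Only numpy, scipy, OpenCV 4.12 (cv2) and the standard library are available. Lean on these libraries where they do the work, as an engineer would, in place of code of your own. Each camera call takes 0.05 s, during which the arm holds its last target. There are 200 camera calls.

## Working session

There is one attempt and no reset: what is moved stays moved. The work goes in short steps, Python scripts to look and compute and a tool call to move; the robot and the scene stay as the last step left them, time stands still between calls to the robot, and variables do not carry over. Pictures are saved under pics/ and viewed, about 8 in all and at most 12, crops included, and the job is handed in when it is done.

Besides the shell and the picture viewer there is one more tool, called by a JSON object that holds its "method" and its "body". drive_tool: Moves the arm, as the interface text tells. Its arguments: {"type":"object","properties":{"targets":{"type":"array","items":{"type":"array"}},"newtons":{"type":"number"}},"required":["targets"]}

```bash
mkdir -p pics; python3 - <<'E'
from rig import manip
import cv2
for n in("scene","top"):
    cv2.imwrite(f"pics/{n}0.png",cv2.resize(manip.read_camera(n),(800,500),interpolation=cv2.INTER_CUBIC)[:,:,::-1])
    print(n,manip.camera_info(n))
print(manip.read_state())
E
```

```text
scene {'K': array([[380.03625612,   0.        , 310.26606123],
       [  0.        , 380.03625612, 196.73423316],
       [  0.        ,   0.        ,   1.        ]]), 'rvec': array([ 1.13872277,  2.28144092, -1.09897935]), 'tvec': array([ 0.32145597, -0.25045206,  1.19395622])}
top {'K': array([[417.92778367,   0.        , 326.13711895],
       [  0.        , 417.92778367, 203.67651536],
       [  0.        ,   0.        ,   1.        ]]), 'rvec': array([ 2.21134093, -2.17843797,  0.07236475]), 'tvec': array([-0.00318466,  0.53013924,  1.19406063])}
{'t': 0.1, 'joint_pos': array([ 1.21693347e+00,  3.59436357e-01,  1.51127816e+00, -5.75711254e-06,
        1.27253748e+00, -1.15110417e-01]), 'dq': array([ 1.71327766e-05, -4.66848462e-03, -3.45170636e-03,  2.06776724e-04,
        2.25785581e-03, -1.22951850e-03]), 'joint_efforts': array([-1.12991973e-03, -5.16355884e+01, -2.71405810e+01,  6.74442714e-02,
        2.74638610e-02,  2.15720451e-05]), 'tool_pos': array([0.1416966 , 0.5823989 , 0.22190918]), 'orientation': array([-1.5706112 ,  0.00164899,  1.33204574]), 'ft_force': array([-0.89377246, -0.57939566,  0.72580424]), 'ft_torque': array([0.02502452, 0.07191472, 0.00479842]), 'opening': 0.0875769885107734}
```

View pics/top0.png

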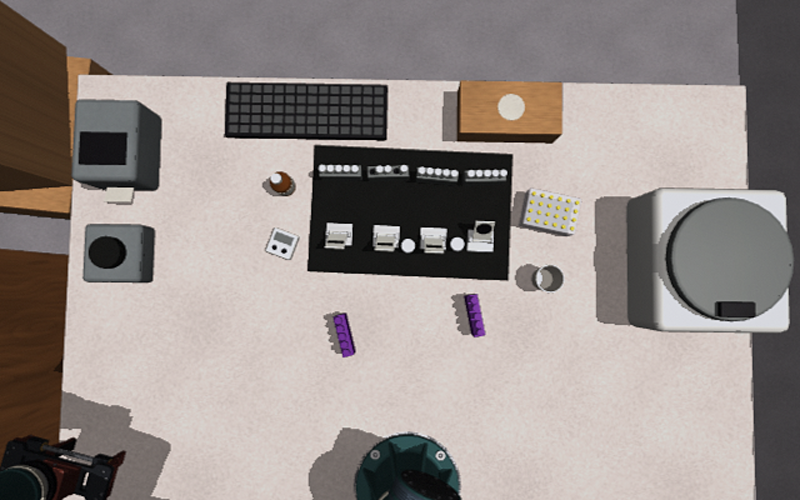

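View pics/scene0.png

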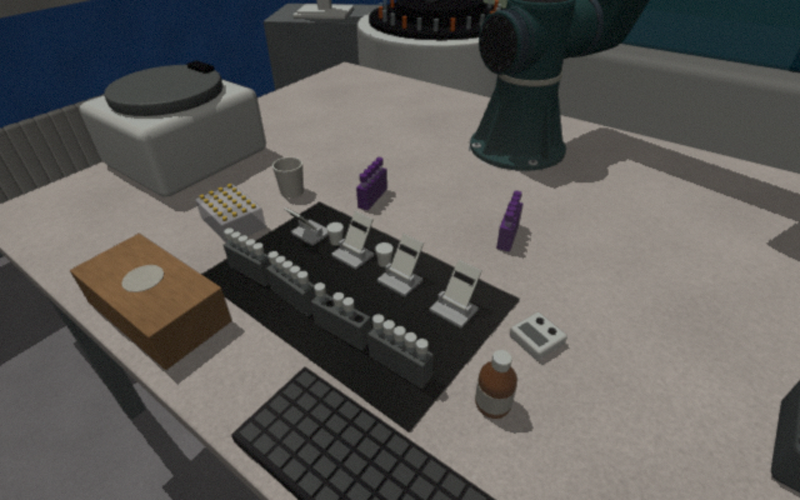

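The top view shows four tags at (338,236), (386,238), (433,240), (481,236). The rightmost shows a disc, the other three look leaned to the robot. The racks are at (339,170), (388,171), (437,173) and (486,174); the second has open holes. The purple lookalikes at (343,335) and (474,315) are not meant. I'll check this in one crop and measure.

```bash
cat > h.py <<'E'
from rig import manip
import cv2, numpy as np
def ray(n,uv,z):
    c=manip.camera_info(n);R=cv2.Rodrigues(c["rvec"])[0];o=-R.T@c["tvec"]
    d=R.T@np.linalg.inv(c["K"])@[uv[0],uv[1],1]
    return o+d*(z-o[2])/d[2]
def proj(n,P):
    c=manip.camera_info(n);return cv2.projectPoints(np.float64(P).reshape(-1,1,3),c["rvec"],c["tvec"],c["K"],None)[0][:,0]
E
python3 - <<'E'
from h import *
a=manip.read_camera("top");np.save("top.npy",a)
cv2.imwrite("pics/crop1.png",cv2.resize(a[120:220,245:415],(800,470),interpolation=cv2.INTER_CUBIC)[:,:,::-1])
m=(a.max(2)<45).astype(np.uint8);m=cv2.morphologyEx(m,cv2.MORPH_OPEN,np.ones((3,3)))
m[:110]=0;m[230:]=0;m[:,:240]=0;m[:,415:]=0
cs=max(cv2.findContours(m,0,2)[0],key=cv2.contourArea)
r=cv2.boxPoints(cv2.minAreaRect(cs));print("mat",r,[ray("top",p,.004).round(4)[:2] for p in r])
w=(a.min(2)>110).astype(np.uint8);mm=np.zeros_like(w);cv2.fillPoly(mm,[r.astype(np.int32)],1)
n,l,s,c=cv2.connectedComponentsWithStats(w*cv2.erode(mm,np.ones((5,5))))
for i in range(1,n):
    if s[i,4]>60: print(s[i],c[i].round(1),ray("top",c[i],.03).round(3))
E
```

```text
mat [[245.7945  216.36679]
 [250.51593 116.03605]
 [410.1624  123.54883]
 [405.44098 223.87958]] [array([0.4902, 0.2381]), array([0.7868, 0.2319]), array([ 0.7722, -0.2405]), array([ 0.4753, -0.2276])]
[255 132  32   6 151] [270.6 134.2] [0.728 0.168 0.03 ]
[300 132  15   6  64] [306.7 134.5] [0.728 0.064 0.03 ]
[301 132  26   9  68] [318.7 137.1] [0.722 0.029 0.03 ]
[334 133  33   9 155] [350.  136.9] [ 0.724 -0.061  0.03 ]
[373 136  33   9 198] [388.4 139.3] [ 0.718 -0.172  0.03 ]
[374 177  22  24 350] [384.6 191.1] [ 0.568 -0.162  0.03 ]
[260 178  22  21 363] [270.9 187.4] [0.574 0.164 0.03 ]
[299 180  21  21 365] [308.6 189.1] [0.57  0.056 0.03 ]
[336 182  22  21 363] [346.4 190.8] [ 0.567 -0.053  0.03 ]
[321 191  11  11  97] [326. 196.] [0.551 0.006 0.03 ]
[360 190  12  11  97] [365.5 194.7] [ 0.557 -0.108  0.03 ]
```

View pics/crop1.png

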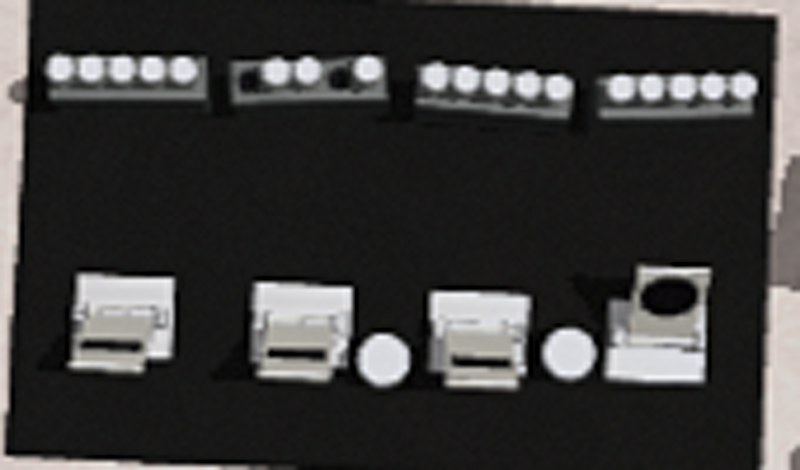

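Crop confirms: three full racks (1, 3, 4 from left), rack 2 has open holes; tags 1–3 bar up, tag 4 disc up. So tags 1 and 3 (crop (110,345) and (482,365)) need pushing to the rack; 2 and 4 are right.

```bash
python3 - <<'E'
from h import *
f=lambda u,v:(245+(u+.5)/4.706-.5,120+(v+.5)/4.7-.5)
for n,P,S in(("tag1",[(68,370),(140,373)],[(78,273),(176,276)]),("tag3",[(444,388),(520,388)],[(430,290),(531,294)])):
    e=[ray("top",f(*p),.075) for p in P];s=[ray("top",f(*p),.011) for p in S]
    print(n,"edge",np.round(e,4)[:,:2],"stand far edge",np.round(s,4)[:,:2])
print(manip.read_state()["tool_pos"])
E
```

```text
tag1 edge [[0.5385 0.1899]
 [0.5374 0.1478]] stand far edge [[0.6033 0.195 ]
 [0.6024 0.1344]]
tag3 edge [[ 0.5313 -0.0301]
 [ 0.532  -0.0746]] stand far edge [[ 0.5961 -0.023 ]
 [ 0.5946 -0.0856]]
[0.14175342 0.58245901 0.22198605]
```

{"method": "drive_tool", "body": {"targets": [[0, [0, 0, 0], 7], [0, [0, 0, 0], 6.7]], "newtons": 5}}

```text
t: 0.32
tool_pos: [0.1418, 0.5826, 0.2222]
orientation: [-1.571, 0.001, 1.577]
ft_force: [-0.3, 1.1, 0.2]
opening: 0.0781
```

{"method": "drive_tool", "body": {"targets": [[0, [26, -30, 0], 0], [0, [26, -30, 0], 0], [0, [26, -30, 0], 0], [0, [26, -30, 0], 0], [0, [26, -30, 0], 0]]}}

```text
t: 0.73
tool_pos: [0.2725, 0.4313, 0.2224]
orientation: [-1.571, 0.0, 1.572]
ft_force: [0.9, -0.5, 0.5]
opening: 0.0447
```

{"method": "drive_tool", "body": {"targets": [[0, [26, -30, 0], 0], [0, [26, -30, 0], 0], [0, [26, -30, 0], 0], [0, [26, -30, 0], 0], [0, [26, -30, 0], 0]]}}

```text
t: 1.15
tool_pos: [0.4026, 0.2812, 0.2226]
orientation: [-1.571, 0.0, 1.571]
ft_force: [0.3, 0.1, 1.2]
opening: 0.0113
```

{"method": "drive_tool", "body": {"targets": [[0, [26, -30, 0], 0], [0, [26, -30, 0], 0], [0, [20, -25, 0], 0], [0, [10, -15, 0], 0], [0, [0, 0, 0], 0]]}}

```text
t: 1.57
tool_pos: [0.4862, 0.18, 0.2225]
orientation: [-1.572, 0.001, 1.567]
ft_force: [0.7, -0.0, -0.9]
opening: 0.0004
```

{"method": "drive_tool", "body": {"targets": [[0, [5, -6, -40], 0], [0, [5, -6, -40], 0], [0, [0, 0, -40], 0], [0, [0, 0, -25], 0], [0, [0, 0, -17], 0]]}}

```text
t: 1.98
tool_pos: [0.491, 0.1712, 0.0576]
orientation: [-1.566, 0.001, 1.571]
ft_force: [0.2, -0.0, 0.5]
opening: 0.0006
```

```bash
python3 - <<'E'
from h import *
a=manip.read_camera("scene")[130:290,180:440];b=manip.read_camera("top")[110:230,240:430]
cv2.imwrite("pics/chk1.png",np.vstack([cv2.resize(x,(600,h),interpolation=2) for x,h in((a,300),(b,300))])[:,:,::-1])
print(manip.read_state()["tool_pos"],manip.read_state()["ft_force"])
E
```

```text
[0.49043396 0.17113784 0.0577713 ] [ 0.01789089 -0.27211787  0.70820215]
```

View pics/chk1.png

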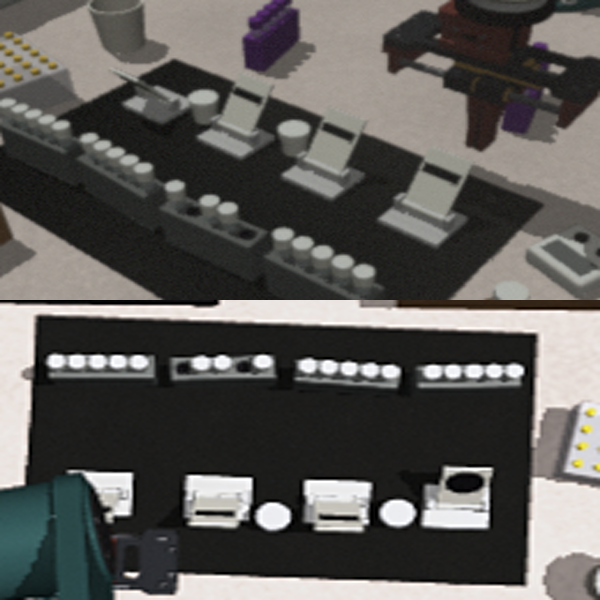

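{"method": "drive_tool", "body": {"targets": [[0, [8, 0, 0], 0], [0, [8, 0, 0], 0], [0, [7, 0, 0], 0], [0, [5, 0, 0], 0], [0, [5, 0, 0], 0]]}}

```text
t: 2.5
tool_pos: [0.5288, 0.1712, 0.0618]
orientation: [-1.573, -0.0, 1.571]
ft_force: [-0.6, 0.6, 0.3]
opening: 0.0006
```

{"method": "drive_tool", "body": {"targets": [[0, [5, 0, 0], 0], [0, [5, 0, 0], 0], [0, [5, 0, 0], 0], [0, [5, 0, 0], 0], [0, [5, 0, 0], 0]]}}

```text
t: 2.92
tool_pos: [0.5524, 0.1709, 0.0606]
orientation: [-1.571, 0.0, 1.571]
ft_force: [-0.0, 0.1, 0.0]
opening: 0.0004
```

{"method": "drive_tool", "body": {"targets": [[0, [5, 0, 0], 0], [0, [5, 0, 0], 0], [0, [5, 0, 0], 0], [0, [5, 0, 0], 0], [0, [3, 0, 0], 0]]}}

```text
t: 3.33
tool_pos: [0.5758, 0.171, 0.0607]
orientation: [-1.571, 0.0, 1.571]
ft_force: [0.3, 0.1, 0.4]
opening: 0.0007
```

{"method": "drive_tool", "body": {"targets": [[0, [2, 0, 0], 0], [0, [2, 0, 0], 0], [0, [0, 0, 0], 0], [0, [0, 0, 0], 0], [0, [0, 0, 0], 0]]}}

```text
t: 3.75
tool_pos: [0.5786, 0.1709, 0.0606]
orientation: [-1.57, 0.0, 1.571]
ft_force: [0.6, -0.2, 0.5]
opening: 0.0005
```

```bash
python3 - <<'E'
from h import *
a=manip.read_camera("scene")[130:290,180:440]
cv2.imwrite("pics/chk2.png",cv2.resize(a,(650,400),interpolation=2)[:,:,::-1])
print(manip.read_state()["tool_pos"],manip.read_state()["ft_force"])
E
```

```text
[0.57860803 0.17093238 0.06058638] [ 0.68983569  0.79620938 -0.02577247]
```

View pics/chk2.png

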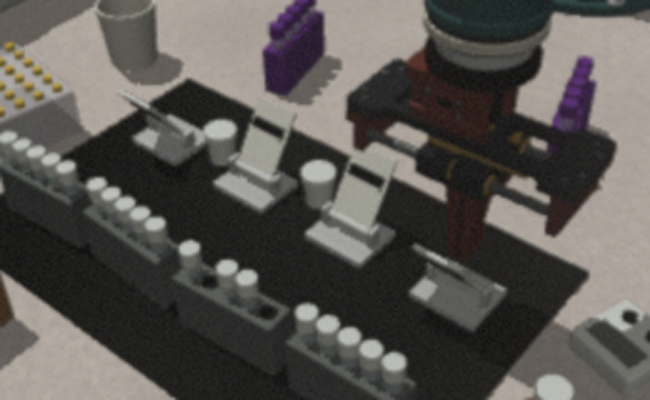

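Tag 1 (crop (455,270)) now leans to its rack, nothing else moved. Retreating, then on to tag 3.

{"method": "drive_tool", "body": {"targets": [[0, [-10, 0, 0], 0], [0, [-20, 0, 0], 0], [0, [-25, 0, 10], 0], [0, [-25, 0, 20], 0], [0, [-10, -10, 20], 0]]}}

```text
t: 4.22
tool_pos: [0.4828, 0.1614, 0.1098]
orientation: [-1.564, 0.001, 1.572]
ft_force: [0.2, 0.5, -0.5]
opening: 0.0003
```

{"method": "drive_tool", "body": {"targets": [[0, [0, -35, 0], 0], [0, [0, -40, 0], 0], [0, [0, -40, 0], 0], [0, [0, -40, 0], 0], [0, [0, -35, 0], 0]]}}

```text
t: 4.63
tool_pos: [0.4877, -0.0307, 0.1108]
orientation: [-1.571, 0.0, 1.572]
ft_force: [0.6, 0.1, -1.1]
opening: 0.0007
```

{"method": "drive_tool", "body": {"targets": [[0, [0, -17, 0], 0], [0, [0, -7, 0], 0], [0, [0, 0, -20], 0], [0, [0, 0, -20], 0], [0, [0, 0, -10], 0]]}}

```text
t: 5.05
tool_pos: [0.4873, -0.0521, 0.0592]
orientation: [-1.569, -0.001, 1.571]
ft_force: [-0.4, 0.5, -0.7]
opening: 0.0002
```

{"method": "drive_tool", "body": {"targets": [[0, [8, 0, 0], 0], [0, [8, 0, 0], 0], [0, [7, 0, 0], 0], [0, [5, 0, 0], 0], [0, [5, 0, 0], 0]]}}

```text
t: 5.47
tool_pos: [0.5236, -0.053, 0.0615]
orientation: [-1.573, 0.001, 1.572]
ft_force: [-0.3, 1.1, -0.4]
opening: 0.0005
```

{"method": "drive_tool", "body": {"targets": [[0, [5, 0, 0], 0], [0, [5, 0, 0], 0], [0, [5, 0, 0], 0], [0, [5, 0, 0], 0], [0, [5, 0, 0], 0]]}}

```text
t: 5.88
tool_pos: [0.5474, -0.0531, 0.0606]
orientation: [-1.571, 0.0, 1.571]
ft_force: [0.1, 1.1, 0.8]
opening: 0.0005
```

{"method": "drive_tool", "body": {"targets": [[0, [5, 0, 0], 0], [0, [5, 0, 0], 0], [0, [5, 0, 0], 0], [0, [5, 0, 0], 0], [0, [4, 0, 0], 0]]}}

```text
t: 6.3
tool_pos: [0.5716, -0.0531, 0.0606]
orientation: [-1.571, 0.0, 1.571]
ft_force: [1.0, -0.7, 0.2]
opening: 0.0006
```

{"method": "drive_tool", "body": {"targets": [[0, [2, 0, 0], 0], [0, [0, 0, 0], 0], [0, [0, 0, 0], 0], [0, [0, 0, 0], 0], [0, [0, 0, 0], 0]]}}

```text
t: 6.72
tool_pos: [0.5725, -0.053, 0.0606]
orientation: [-1.57, 0.0, 1.571]
ft_force: [0.0, 0.2, -0.3]
opening: 0.0003
```

{"method": "drive_tool", "body": {"targets": [[0, [-10, 0, 0], 0], [0, [-20, 0, 0], 0], [0, [-25, 0, 10], 0], [0, [-25, 0, 20], 0], [0, [-10, 0, 30], 0]]}}

```text
t: 7.13
tool_pos: [0.4755, -0.0518, 0.1185]
orientation: [-1.561, -0.002, 1.571]
ft_force: [-0.4, -0.0, 0.1]
opening: 0.0006
```

{"method": "drive_tool", "body": {"targets": [[0, [0, 0, 35], 0], [0, [-10, 0, 40], 0], [0, [-10, 0, 40], 0], [0, [-20, 0, 20], 0], [0, [0, 0, 0], 0]]}}

```text
t: 7.55
tool_pos: [0.4418, -0.0533, 0.2598]
orientation: [-1.576, 0.002, 1.571]
ft_force: [-0.1, 0.4, 0.3]
opening: 0.0007
```

```bash
python3 - <<'E'
from h import *
a=manip.read_camera("scene")[130:290,180:440];b=manip.read_camera("top")[110:230,240:430]
cv2.imwrite("pics/chk3.png",np.vstack([cv2.resize(x,(600,h),interpolation=2) for x,h in((a,300),(b,300))])[:,:,::-1])
print(manip.read_state()["tool_pos"],manip.read_state()["ft_force"])
E
```

```text
[ 0.44233707 -0.05302145  0.25595782] [ 0.37216922 -0.18541911 -0.29432567]
```

View pics/chk3.png

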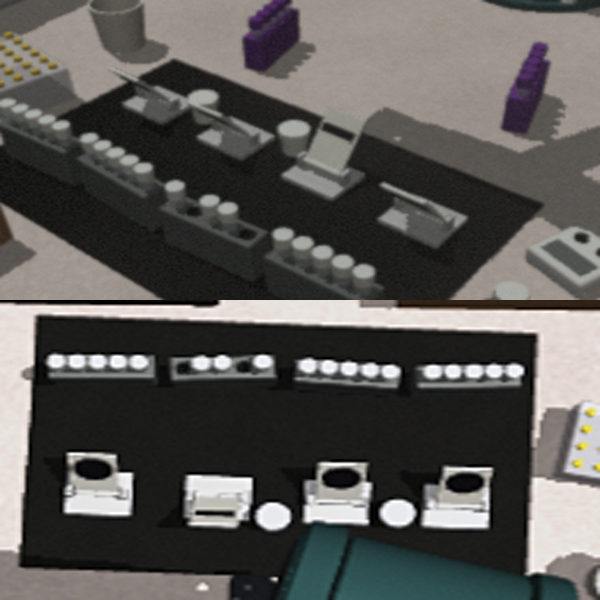

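Discs are up at (93,468), (343,478) and (465,483), in front of the full racks. The bar is up at (215,512), in front of the rack with open holes. The cups and racks look unmoved and the arm is clear.

```bash
python3 -c "
from rig import manip
print(manip.close_job())"
```

```text
the job is handed in; nothing more can be done
None
```

I pushed over the two wrong tags with the closed fingertips and handed the job in. From the robot's left, these were the first and third tags, and both now lean towards their full racks. I left the second tag (bar up, rack with open holes) and the fourth (disc up, full rack) alone because they were already right.

The last pictures from both cameras showed disc, bar, disc, disc, matching the racks. The racks and both cups looked unmoved. The force reading stayed at noise level, about 1 N, in every reading during the pushes. The arm was clear at about 0.26 m height, with about 8 s used. No check failed or disagreed.

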